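Square up a stack of heel lifts

ROBOT

A 6-joint arm with a two-finger parallel gripper is mounted at the origin on the work surface. World frame = base frame: x ahead of the robot, y to its left, z up, the work surface at z = 0. Lengths are in m, angles in degrees, forces in N, time in s.
With the tool pointing down it reaches from about 0.4 to 0.825 m from the base axis. Payload 7 kg.
Tool frame: the origin (TCP) lies midway between the tips of the shut fingers; the grasp point (between the pads) lies 19 mm behind it; z points along the fingers, y is the line along which they close (so a half turn about z gives the same grasp; the last joint's range is limited). The gripper opens to 88 mm and grips with 3 to 60 N. Pads are 19 mm wide; open, the fingers measure 130 mm over their backs; the gripper's body (78 mm by 193 mm) begins 47 mm behind the grasp point.
Start: joints at [85.892, 20.546, 0.682, 0, -70.136, -16.507], TCP at [0.238, 0.632, 0.227] pointing down, gripper open.
Joint ranges: [-176.03, 176.03], [-82.01, 121.73], [-58.28, 71.71], [-173.87, 95.51], [-174.79, -0.11], [-173.66, 173.66]. Speed limits (degrees/s): [136.94, 136.94, 172.46, 180, 180, 180].

INTERFACE

Orientations are given as a 3x3 rotation matrix whose columns are the frame's x, y, z axes.
In Python, from rig import robot gives the robot as it stands. Calls block until the motion is done:
- robot.goto(position, orientation): joint-space move of the TCP to a pose.
- robot.servo_line(position, ori=None, speed=0.15): straight line of the TCP; ori=None keeps the orientation; speed is the mean speed in m/s.
- robot.movej(angles): joint-space move.
- robot.move_gripper(opening): opening from 0.0 (shut) to 1.0 (fully open); the grip force is fixed at half the most; returns when the fingers have stopped.
- robot.dwell(seconds).
- robot.ik(position, orientation): joint angles nearest the present ones, or None.
- robot.grab_frame(name): name is "side" or "top"; returns (picture, depth): 420x560x3 uint8, red, green, blue; 420x560 float32, m along the optical axis (not along the pixel's ray), 0 where there is no reading.
- robot.camera_info(name): a dict with "vfov" (degrees; the focal length in pixels is half the picture's height over the tangent of half this angle, whatever the lens; pixels are square), "cx", "cy" (the principal point, pixels), "k1" (the pictures are not rectified: a ray, as slopes to the right and down, at radius r is drawn at 1 + k1 r^2 times it, then the intrinsics apply), "view" (4x4, takes a point from world to camera coordinates). Camera axes: x right, y down, z forward; pixel columns grow to the right and rows downward; lengths in m; the calibration is good to about 2 mm. A picture is of the moment at which its call begins. camera_info takes no time and is no camera call.
A pose or a line that the arm cannot do raises robot.Unreachable and nothing moves.
- robot.job_done(): hands the job in; it is judged then, once.
Readings, each from a call of its own:
- robot.read_t(): time.
- robot.read_qpos(): joint angles.
- robot.read_qvel(): joint speeds.
- robot.read_effort(): joint torques, N m.
- robot.read_position(): TCP position.
- robot.read_tcp_rot(): TCP orientation.
- robot.read_force(): force on the tool from outside, world axes, zero at the start.
- robot.read_ft_torque(): the same for the moment, N m.
- robot.read_grip_width(): opening from 0.0 (shut) to 1.0 (fully open).
- robot.read_finger_force(): force on a finger pad.
Only numpy, scipy, OpenCV 4.12 (cv2) and the standard library are available. Lean on these libraries where they do the work, as an engineer would, in place of code of your own. Each camera call takes 0.05 s, during which the arm holds its last target. There are 200 camera calls.

TASK

The three tan heel lifts lying loosely on top of one another on the grey squaring board have slipped out of line. Tap the stack together into the corner of the board's two wooden fences, so that the three lifts, still in the same order, lie flat on one another with their edges flush, straight front edges against one fence and sides against the other. The finished, thick built-up heel lying on the bench beside the board is not part of the stack.

Things in the scene. Friction and masses are not known exactly. Their poses are not given: they have to be found in the camera images.
- stop: fixed squaring board: grey plate 220 x 220 mm, 12 mm thick, with two wooden fences 30 mm wide, 22 mm above the plate. Origin: centre of the plate's underside, z up. Fence inner faces: x = +80 and y = +80 mm; a lift seated in the corner has its origin at x = 47, y = 48 mm, axes parallel. Open at -x and -y. A loose nail pot, 32 mm wide, 22 mm high, stands near its -x -y corner.
- lift_bottom: lowest lift, loose on the plate: tan D-shaped plate, 66 (x) x 64 (y) x 8 mm, 45 g. Origin: centre of this outline, underside, z up. Straight front edge at x = +33 mm, straight sides (x = 0 to 33) at y = +-32 mm, round back (radius 32) to x = -33 mm. Starts 16 to 26 mm short of seated in the board's x, 30 to 42 mm in y, turned up to 10 degrees, back towards the board's -x.
- lift_middle: second lift, loose on the lowest: same shape, size, origin and axes as lift_bottom. Starts 32 to 42 mm short of seated in the board's x, 16 to 24 mm in its y, turned up to 10 degrees.
- lift_top: uppermost lift, loose on the middle one: same shape, size, origin and axes as lift_bottom. Starts 18 to 28 mm short of seated in the board's x, 24 to 36 mm in its y, turned up to 10 degrees. The stack is 24 mm high, its top 36 mm above the bench.
Not all that is in view belongs to the job. What is shaped like the lift_top but turquoise is not meant.

How it is judged (in metres and radians):
At the end, for the whole second after the job is handed in: Each of the three lifts is within 10 mm of touching both fences, parallel to them within 10 degrees, lying flat in the original order (bottom on the plate, middle on it, top on that; heights within 4 mm), and at rest (x of lift_bottom in the frame of stop between 0.037 and 0.053 m and y of lift_bottom in the frame of stop between 0.038 and 0.054 m and z of lift_bottom in the frame of stop between 0.008 and 0.016 m and angle between the x axis of each of lift_bottom, lift_middle, lift_top and the x axis of stop, either way round below 0.175 rad and angle between each of lift_bottom, lift_middle, lift_top's own z axis and vertical below 0.1 rad and linear speed of each of lift_bottom, lift_middle, lift_top below 0.02 m/s and x of lift_middle in the frame of stop between 0.037 and 0.053 m and y of lift_middle in the frame of stop between 0.038 and 0.054 m and z of lift_middle in the frame of stop between 0.016 and 0.024 m and x of lift_top in the frame of stop between 0.037 and 0.053 m and y of lift_top in the frame of stop between 0.038 and 0.054 m and z of lift_top in the frame of stop between 0.024 and 0.032 m).
It also fails if it takes over 38 s, if anything falls off the work surface, if the arm or the gripper's body presses on something with over 40 N, if the wrist force passes 120 N, or if a joint passes its speed limit or range.

## Working session

There is one attempt and no reset: what is moved stays moved. The work goes in short steps, each a Python script; the robot and the scene stay as the last script left them, time stands still between calls to the robot, and variables do not carry over. Pictures are saved under pics/ and viewed, at most 10 in all, crops included, and the job is handed in when it is done.

```bash
ls; mkdir -p pics
python3 - <<'E'
from rig import robot
import cv2,numpy as np
for n in("top","side"):
    p,d=robot.grab_frame(n); cv2.imwrite(f"pics/{n}0.png",p[:,:,::-1]); np.savez(f"{n}0.npz",p=p,d=d)
    print(robot.camera_info(n))
print(robot.read_t(),robot.read_tcp_rot())
E
```

```text
pics
{'vfov': 46.88191659255465, 'cx': 270.7880884642425, 'cy': 213.59963643104317, 'k1': -0.11578443123721441, 'view': array([[ 0.01035716, -0.99976334,  0.01913086,  0.16660164],
       [-0.98195244, -0.01378206, -0.1886252 ,  0.50122388],
       [ 0.18884422, -0.01683197, -0.98186279,  0.94462666],
       [ 0.        ,  0.        ,  0.        ,  1.        ]])}
{'vfov': 44.688537703253104, 'cx': 280.5706035018062, 'cy': 204.03350868633342, 'k1': 0.009024810278363661, 'view': array([[ 0.806752  , -0.59052121, -0.02087871, -0.29620236],
       [-0.40954524, -0.53333913, -0.74015003,  0.33493256],
       [ 0.42593886,  0.60566829, -0.67211756,  0.70433065],
       [ 0.        ,  0.        ,  0.        ,  1.        ]])}
0.1 [[ 9.35930331e-01 -3.52184985e-01 -3.90431704e-04]
 [-3.52185181e-01 -9.35929314e-01 -1.38473432e-03]
 [ 1.22266158e-04  1.43351911e-03 -9.99998965e-01]]
```

View pics/top0.png

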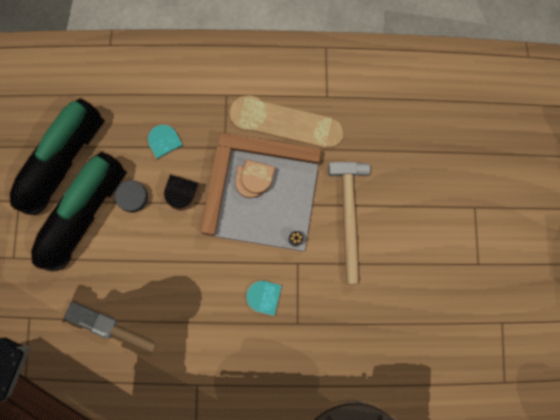

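View pics/side0.png

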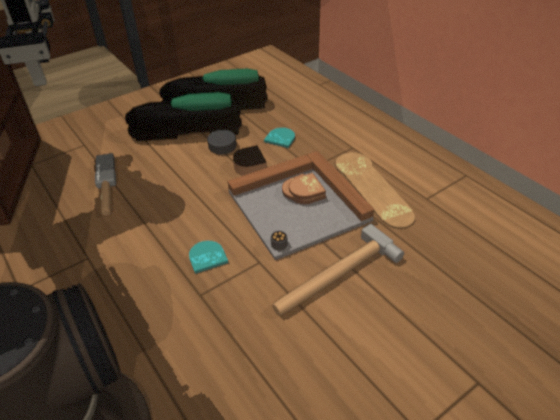

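The top view shows the board with plate corners near (232,150), (318,162), (305,248), (215,235). The fences are at the top (+x) and left (+y), the stack is near (255,178), and the nail pot is at (296,238). The side view agrees. Next I'll measure the board frame and the stack edges.

```bash
cat > h.py <<'E'
import numpy as np,cv2
from rig import robot
def cam(n):
    c=robot.camera_info(n); f=210/np.tan(np.radians(c['vfov']/2)); K=np.array([[f,0,c['cx']],[0,f,c['cy']],[0,0,1]])
    return K,c['k1'],np.array(c['view'])
def rays(n,uv):
    K,k,V=cam(n); p=(np.asarray(uv,float).reshape(-1,2)-K[:2,2])/K[0,0]
    q=p.copy()
    for _ in range(20): q=p/(1+k*(q**2).sum(1,keepdims=True))
    d=np.c_[q,np.ones(len(q))]
    return -V[:3,:3].T@V[:3,3], d@V[:3,:3], d
def onplane(n,uv,z):
    o,w,_=rays(n,uv); return o+w*((z-o[2])/w[:,2])[:,None]
def cloud(n,d):
    vv,uu=np.mgrid[:420,:560]; o,w,_=rays(n,np.c_[uu.ravel(),vv.ravel()]); return (o+w*d.reshape(-1,1)).reshape(420,560,3)
E
python3 - <<'E'
from h import *
z=np.load('top0.npz'); p,d=z['p'],z['d']; P=cloud('top',d)
hsv=cv2.cvtColor(p,cv2.COLOR_RGB2HSV)
for q in[(275,215),(270,150),(212,200),(258,170),(250,186),(260,185),(240,182)]: print(q,hsv[q[1],q[0]],P[q[1],q[0]].round(3))
roi=np.zeros((420,560),np.uint8); roi[130:255,195:330]=1
g=((hsv[...,1]<70)&(roi>0)).astype(np.uint8)
g=cv2.morphologyEx(g,cv2.MORPH_CLOSE,np.ones((3,3)))
c=max(cv2.findContours(g,0,1)[0],key=cv2.contourArea)
h=cv2.convexHull(c); W=onplane('top',h[:,0],.012)[:,:2]
r=cv2.minAreaRect((W*1000).astype(np.float32)); print('plate',r,cv2.boxPoints(r).round(1).tolist())
cr=cv2.resize(p[130:255,195:330],None,fx=4.5,fy=4.5,interpolation=cv2.INTER_CUBIC); cv2.imwrite('pics/crop0.png',cr[:,:,::-1])
# boots heights
print('boot z',np.percentile(P[100:270,10:125,2],[50,95,99]))
np.save('P0.npy',P)
E
```

```text
(275, 215) [ 17  12 148] [0.503 0.163 0.011]
(270, 150) [ 13 136 146] [0.639 0.176 0.033]
(212, 200) [ 13 133 155] [0.529 0.295 0.034]
(258, 170) [ 16  97 181] [0.593 0.2   0.04 ]
(250, 186) [ 14 106 181] [0.559 0.217 0.037]
(260, 185) [ 14 108 180] [0.561 0.196 0.037]
(240, 182) [ 14 113 163] [0.569 0.238 0.031]
plate ((537.1967163085938, 180.6469268798828), (193.5429229736328, 193.79000854492188), 81.1806411743164) [[426.6000061035156, 99.9000015258789], [618.0999755859375, 70.19999694824219], [647.7999877929688, 261.3999938964844], [456.29998779296875, 291.1000061035156]]
boot z [0.01947902 0.09681662 0.10075774]
```

View pics/crop0.png

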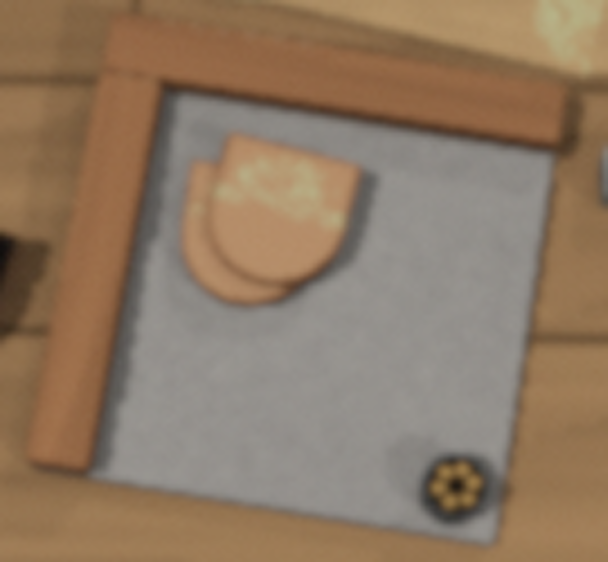

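The crop shows the D's front corners at about (232,135) and (362,165), with the middle lift's round back peeking out at lower left. The bottom lift is hidden under the top one. The board pose is about (0.553, 0.192) m at a yaw of -8.8°, and the visible plate comes out at 193 mm against the 190 mm expected. I'll do a force-guarded push with the shut fingers towards +x, then +y.

```bash
cat >> h.py <<'E'
A=np.radians(-8.8); B=np.array([.5532,.1925]); R2=np.array([[np.cos(A),-np.sin(A)],[np.sin(A),np.cos(A)]])
def w(x,y,z): return np.r_[B+R2@np.array([x,y])/1000,z/1000]
def board(P): return (np.asarray(P)[...,:2]-B)@R2*1000
def ori(deg):  # tool x direction, deg in board frame, pointing down
    a=A+np.radians(deg); return np.array([[np.cos(a),np.sin(a),0],[np.sin(a),-np.cos(a),0],[0,0,-1.]])
def best(deg,p):
    q0=robot.read_qpos(); c=[(np.abs(np.subtract(q,q0)).max(),i) for i in(0,180) if (q:=robot.ik(p,ori(deg+i))) is not None]
    return ori(deg+min(c)[1])
Z=14.5
def push(ax,start,other,fast,limit,fmax=6):
    pt=lambda s:w(s,other,Z) if ax==0 else w(other,s,Z)
    f0=np.array(robot.read_force()); n=np.r_[R2[:,ax],0]
    robot.servo_line(pt(fast),speed=.06); s=fast
    while True:
        F=-(np.array(robot.read_force())-f0)@n
        print('s',round(s,1),'F',round(F,2),'pos',(board(robot.read_position())).round(1))
        if F>fmax or s>=limit: break
        s+=1; robot.servo_line(pt(s),speed=.03)
E
python3 - <<'E'
from h import *
robot.move_gripper(0.0)
up=w(-55,18,75); O=best(0,up); robot.goto(up,O)
robot.servo_line(w(-55,18,Z),speed=.12)
print(robot.read_t(),robot.read_force(),robot.read_position())
push(0,-55,18,1,8)
p,d=robot.grab_frame('top'); np.savez('top1.npz',p=p,d=d); cv2.imwrite('pics/c1.png',cv2.resize(p[130:255,195:330],None,fx=4.5,fy=4.5)[:,:,::-1])
p,d=robot.grab_frame('side'); a=cv2.resize(p[140:260,215:385],None,fx=4,fy=4); cv2.imwrite('pics/s1.png',a[:,:,::-1])
print(robot.read_t())
E
```

```text
4.0417 [-0.21576612 -0.55771523  0.1852524 ] [0.50169927 0.21911907 0.01447935]
s 1 F -0.29 pos [ 0.9 18. ]
s 2 F 1.83 pos [ 1.6 17.9]
s 3 F 4.85 pos [ 2.2 17.7]
s 4 F 9.9 pos [ 2.2 17.6]
5.975
```

View pics/s1.png

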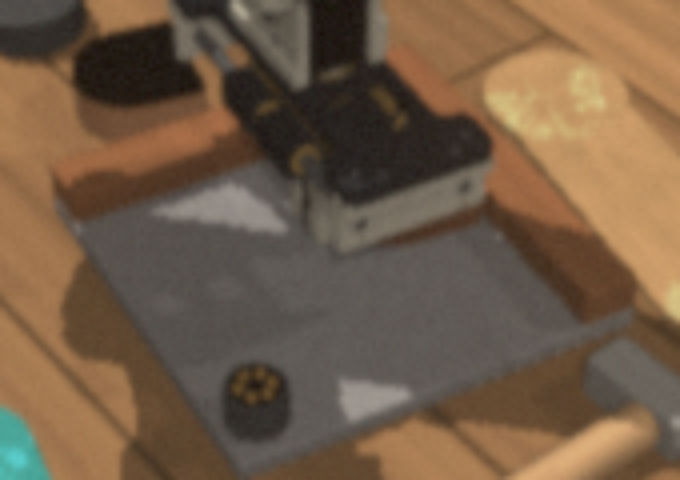

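The gripper hides the stack, but the contact position (x about 2 mm, 4.5 mm expected) fits lifts sitting against the fence. Next is the +y push.

Run:
```python
from h import *
robot.servo_line(w(-15,18,Z),speed=.1)
robot.servo_line(w(-15,18,75),speed=.15)
up=w(54,-48,75); O=best(90,up); robot.goto(up,O)
p,d=robot.grab_frame('side'); cv2.imwrite('pics/s2.png',cv2.resize(p[140:260,215:385],None,fx=4,fy=4)[:,:,::-1])
robot.servo_line(w(54,-48,Z),speed=.12)
print(robot.read_t(),robot.read_force(),robot.read_position())
push(1,-48,54,1,10)
robot.servo_line(w(54,-15,Z),speed=.1)
robot.servo_line(w(54,-15,75),speed=.15)
up=w(-25,45,75); O=best(0,up); robot.goto(up,O)
p,d=robot.grab_frame('side'); cv2.imwrite('pics/s3.png',cv2.resize(p[140:260,215:385],None,fx=4,fy=4)[:,:,::-1])
print(robot.read_t())
```

```text
8.8417 [-0.34189424  0.32855807  0.63095694] [0.59925871 0.13695377 0.01438586]
s 1 F 0.62 pos [54.   1.2]
s 2 F 0.14 pos [54.   1.8]
s 3 F 1.45 pos [53.9  2.9]
s 4 F 1.55 pos [53.9  3.9]
s 5 F 5.93 pos [53.6  4.2]
s 6 F 8.23 pos [53.4  4.3]
13.2833
```

View pics/s3.png

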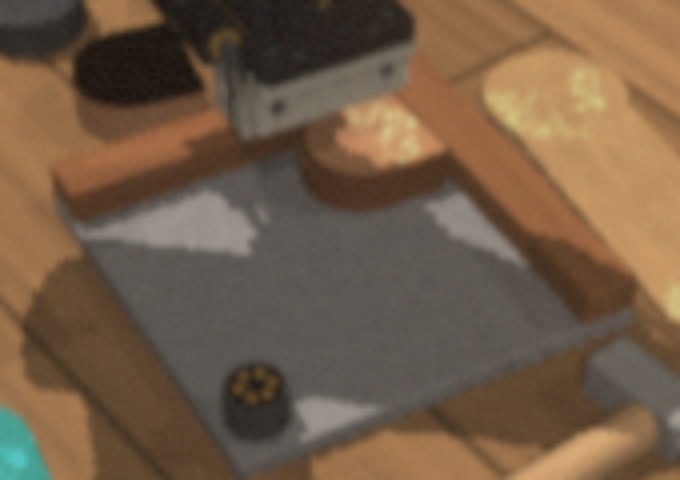

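The crop shows one flush, three-high stack in the corner, around (375,155). I'll give it a final +x tap and a short +y tap, then clear the arm and check.

Run:
```python
from h import *
robot.servo_line(w(-25,45,Z),speed=.12)
push(0,-25,45,-1,7)
robot.servo_line(w(-20,45,Z),speed=.1)
robot.servo_line(w(-20,45,75),speed=.15)
up=w(54,-20,75); O=best(90,up); robot.goto(up,O)
robot.servo_line(w(54,-20,Z),speed=.12)
push(1,-20,54,1,8)
robot.servo_line(w(54,-20,Z),speed=.1)
robot.servo_line(w(54,-20,110),speed=.2)
robot.goto(w(-60,-200,180),best(90,w(-60,-200,180)))
print(robot.read_t())
o=[]
for n,(a,b,c,e) in dict(top=(130,255,195,330),side=(140,260,215,385)).items():
    p,d=robot.grab_frame(n); np.savez(n+'9.npz',p=p,d=d); o.append(cv2.resize(p[a:b,c:e],(400,370 if n=='top' else 282),interpolation=cv2.INTER_CUBIC))
o[1]=cv2.copyMakeBorder(o[1],0,88,0,0,0)
cv2.imwrite('pics/end.png',np.hstack(o)[:,:,::-1])
z=np.load('top9.npz'); P=cloud('top',z['d']); b=board(P)
for x in range(8,80,10): print(x,[round(float(np.median(P[...,2][(abs(b[...,0]-x)<2.5)&(abs(b[...,1]-y)<2.5)]))*1000) if ((abs(b[...,0]-x)<2.5)&(abs(b[...,1]-y)<2.5)).any() else -1 for y in range(4,86,6)])
```

```text
s -1 F 0.45 pos [-0.8 44.8]
s 0 F 0.82 pos [-0.1 45. ]
s 1 F 1.26 pos [ 0.9 45. ]
s 2 F 1.76 pos [ 1.9 45. ]
s 3 F 5.76 pos [ 2.3 44.8]
s 4 F 9.86 pos [ 2.4 44.7]
s 1 F 1.31 pos [53.9  1.5]
s 2 F 1.09 pos [54.   1.9]
s 3 F 0.94 pos [54.   2.9]
s 4 F 0.94 pos [54.   3.9]
s 5 F 2.27 pos [53.9  4.8]
s 6 F 5.29 pos [53.8  5.3]
s 7 F 9.44 pos [53.8  5.4]
22.5417
8 [-1, -1, -1, 13, 14, 11, 13, 12, 13, 12, 12, 14, 12, 33]
18 [-1, 12, 13, 11, 14, 24, 34, 38, 37, 35, 26, 12, 12, 30]
28 [11, 12, 12, 21, 36, 36, 36, 38, 36, 35, 38, 38, 17, 24]
38 [10, 13, 18, 36, 36, 38, 35, 36, 34, 35, 36, 37, 38, 28]
48 [12, 12, 23, 37, 37, 37, 36, 36, 36, 36, 38, 36, 36, 34]
58 [12, 11, 26, 37, 37, 36, 37, 36, 38, 37, 37, 36, 34, 34]
68 [13, 12, 21, 36, 37, 38, 37, 37, 37, 36, 35, 37, 37, 35]
78 [19, 14, 18, 37, 37, 36, 39, 37, 37, 37, 36, 36, 36, 34]
```

View pics/end.png

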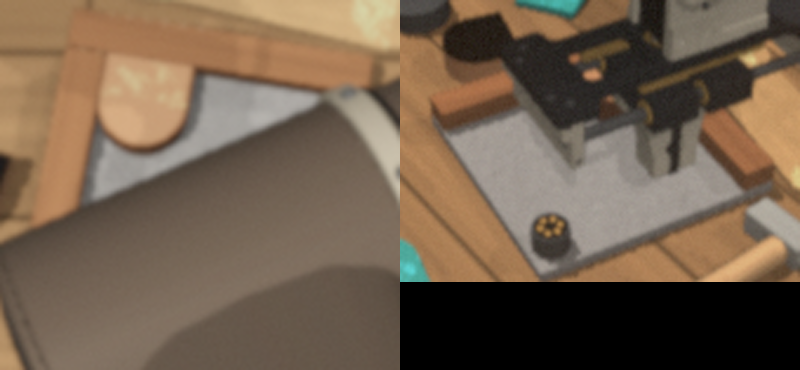

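The left half shows the stack square in the corner, around (145,105), with no lower lift sticking out. Depth puts its top at 36 mm over x = 14–80 and y = 16–80, as it should be.

```bash
python3 -c "
from rig import robot
print(robot.job_done(),robot.read_t())"
```

```text
the job is handed in; nothing more can be done
the job is handed in; nothing more can be done
```

I tapped the three lifts flush into the fence corner and handed the job in after about 23 s; the last check showed the stack square there at the right 36 mm height, but no verdict came back.

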